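# Slide the serving board out over the edge of the display stand

### The job

The slate serving boards lie too flat on the wooden display stand to be picked up by hand. Without gripping or lifting it, push the oblong board with the fingertips along the stand toward the stand's front edge (the long edge nearest the robot) until about 4 cm of it sticks out over that edge, with the board's end parallel to the edge and the rest of the board still lying flat on the stand, so that a waiter can get a thumb under it. Leave the round board and everything else where they are, then move away from the board.

Things in the scene. Friction and masses are not known exactly. Their poses are not given: they have to be found in the camera images.
- stand: low wooden display stand, fixed to the counter, 220 mm deep (its x) by 420 mm wide (its y), flat top 50 mm above the counter. Origin: centre of its underside on the counter; x points from its front edge to its back edge, z up. The front edge, nearest the robot, is the straight line x = -110 mm of this frame. The stand is turned at most 0.2 rad from facing the robot squarely.
- stand_front_edge (a point): middle of the stand's front edge, at the height of its top surface
- oblong_board: oblong dark slate serving board, 120 mm long (its x) by 100 mm wide (its y) by 10 mm thick, corners rounded to 10 mm, 0.18 to 0.37 kg, loose, lying flat on the left or the right half of the stand. Origin: centre of its underside; x along its length, pointing from the end that faces the stand's front edge to the other end. At the start it is turned at most 0.2 rad against the stand, its front end 25 to 50 mm (at its middle) behind the stand's front edge.
- oblong_front (a point): middle of the oblong board's front end (the end facing the robot), half-way up its thickness, 60 mm from the board's centre
- round_board: round dark slate board, 100 mm in diameter, 10 mm thick, loose, lying flat on the other half of the stand, about 230 mm from the oblong board centre to centre; to be left alone. Origin: centre of its underside
- spice_jar: glass spice jar, 41 mm across, 105 mm tall, standing on the stand between the boards; origin: centre of its underside
- muffin: muffin, 79 mm across, 75 mm tall, on the counter left of the stand; origin: centre of its underside
- cup: espresso cup with handle, 63 x 88 mm, 53 mm tall, on the counter left of the stand, farther back than the muffin; origin: centre of its underside
- bell: counter bell, 85 mm across, 63 mm tall, on the counter right of the stand; origin: centre of its underside
- jam: jam jar, 64 mm across, 110 mm tall, on the counter right of the stand, farther back than the bell; origin: centre of its underside

How it is judged:
By the outcome, as a careful person would: the job done as asked, in the order asked, and still so for the second after the job is handed in, with the robot touching nothing.
It also fails if it takes over 38 s, if anything falls off the work surface, if the arm or the gripper's body presses on something with over 40 N, if the wrist force passes 120 N, or if a joint passes its speed limit or range.

### The arm

A 6-joint arm with a two-finger parallel gripper is mounted at the origin on a cart in front of the work surface, level with it; the furniture and walls round the work are solid. World frame = base frame: x ahead of the robot, y to its left, z up, the work surface at z = 0. Lengths are in m, angles in degrees, forces in N, time in s.
With the tool pointing down it reaches from about 0.3 to 0.75 m from the base axis. Payload 8.5 kg.
Tool frame: the origin (TCP) lies on the centre line of the jaws, within the pads' length; the fingertips stand 19 mm ahead of it and the grasp point (between the pads) is the TCP; z points along the fingers, x is the direction in which the jaws open and shut, and the axes are right-handed (so a half turn about z gives the same grasp; the last joint's range is limited). The gripper opens to 85 mm and grips with 20 to 120 N. Pads are 22 mm wide; open, the fingers measure 114 mm over their backs; the gripper's body (76 mm by 85 mm) begins 54 mm behind the grasp point. The pads swing forward as they close: fully open they stand 13 mm farther back than shut.
Start: joints at [-12.336, 21.807, 74.336, -0, 83.858, -12.336], TCP at [0.55, 0, 0.25] pointing down, gripper open.
Joint ranges: [-178.18, 178.18], [-50.72, 133.34], [12.68, 142.11], [-81.47, 261.47], [9.98, 163.14], [-165.26, 165.26]. Speed limits (degrees/s): [136.94, 136.94, 180, 180, 180, 180].

### API

Orientations are given as a 3x3 rotation matrix whose columns are the frame's x, y, z axes.
In Python, from rig import env, cams, order gives the robot as it stands.
- The arm moves only by the tool step_arm, never from a script. Its argument "steps" is a list of rows, each an object with "xyz": the shift along the tool's x, y, z normalised to -1 to 1, where 1 is 0.04 m, a list of three; "turn": the turn, a rotation vector about the tool's x, y, z normalised to -1 to 1, where 1 is 0.08 rad, a list of three; "gripper": the gripper command: -1 is shut, 1 is fully open, values between are in proportion. A call has 1 to 20 rows; each row shifts and turns the commanded pose from where the row before left it, along the tool's axes as they then stand; what a row does not reach is not made up. A row lasts 1/12 s, in which the tool goes at most 41.7 mm and 7.16 degrees, less where a joint would pass 70% of its speed; a pose out of reach is approached as far as the arm can. A call with a number of a shift or a turn outside -1 to 1 is refused whole. A call with a gripper value outside its range is refused whole. The fingers move at their own pace and stop on an object; "squeeze" is the grip in N (left out, the last holds). Time passes only in rows, so rows that do not move let the fingers close. It gives the time, the measured TCP pose, the force and the opening at its end, in the units of the state.
- env.observe(): the state, without advancing time (a new reading comes with each control period).
- cams.get_image(name): name is "scene" or "side" or "wrist"; returns (picture, depth): 480x640x3 uint8, red, green, blue; 480x640 float32, m along the optical axis (not along the pixel's ray), 0 where there is no reading.
- cams.camera_info(name): a dict with "fx", "fy", "cx", "cy" (pixels), "extrinsics" (4x4, takes a point from camera to world coordinates). Camera axes: x right, y down, z forward; pixel columns grow to the right and rows downward; lengths in m; the calibration is good to about 2 mm. A picture is of the moment at which its call begins: read the wrist's pose just before it. camera_info takes no time and is no camera call; for the wrist camera it gives the pose at the moment of the call.
- order.close_job(): hands the job in, once; it reports no verdict.
The state is a dict: "time_s": time; "q": joint angles; "qvel": joint speeds; "joint_efforts": joint torques, N m; "position": TCP position; "tool_rot": TCP orientation; "ft_force": force on the tool from outside, world axes, zero at the start; "wrist_torque": the same for the moment, N m; "grip_width": finger opening in m.
Only numpy, scipy, OpenCV 4.12 (cv2) and the standard library are available. Lean on these libraries where they do the work, as an engineer would, in place of code of your own. Each camera call takes 0.05 s, during which the arm holds its last target. There are 200 camera calls.

## Working session

There is one attempt and no reset: what is moved stays moved. The work goes in short steps, Python scripts to look and compute and a tool call to move; the robot and the scene stay as the last step left them, time stands still between calls to the robot, and variables do not carry over. Pictures are saved under pics/ and viewed, about 8 in all and at most 12, crops included, and the job is handed in when it is done.

Besides the shell and the picture viewer there is one more tool, called after "Call:" as name(argument=value, ...), one argument or row to a line, values as JSON. step_arm: Moves the arm, as the interface text tells. Scaled input: -1 to 1 covers 0.04 m each way for a shift and 0.08 rad each way for a turn. Its arguments: {"type":"object","properties":{"steps":{"type":"array"},"squeeze":{"type":"number"}},"required":["steps"]}

```bash
ls; mkdir -p pics; python3 - <<'E'
from rig import env,cams,order
import cv2,numpy as np
s=env.observe();print(s['time_s'],s['position'],s['tool_rot'],s['grip_width'])
for n in ['scene','wrist','side']:
    i=cams.camera_info(n);p,d=cams.get_image(n)
    cv2.imwrite(f'pics/{n}0.png',p[:,:,::-1]);np.savez(f'pics/{n}0.npz',p=p,d=d,E=i['extrinsics'],K=[i[k] for k in('fx','fy','cx','cy')])
    print(n,i['fx'],np.round(i['extrinsics'],3).tolist())
E
```

```text
pics
0.0 [5.49723664e-01 3.67142540e-05 2.49705111e-01] [[ 9.99998897e-01 -4.82326535e-05 -1.48469582e-03]
 [-4.77988085e-05 -9.99999956e-01  2.92245482e-04]
 [-1.48470985e-03 -2.92174192e-04 -9.99998855e-01]] 0.08544647203906577
scene 564.0718913961671 [[-0.703, -0.503, 0.502, -0.21], [-0.711, 0.49, -0.505, 0.765], [0.008, -0.712, -0.702, 1.139], [0.0, 0.0, 0.0, 1.0]]
wrist 359.790252689373 [[1.0, 0.0, -0.003, 0.55], [-0.001, -0.947, -0.32, 0.081], [-0.002, 0.32, -0.947, 0.374], [0.0, 0.0, 0.0, 1.0]]
side 612.9974261063201 [[-0.78, -0.319, 0.538, -0.281], [-0.626, 0.421, -0.657, 1.01], [-0.017, -0.849, -0.528, 0.907], [0.0, 0.0, 0.0, 1.0]]
```

View pics/scene0.png

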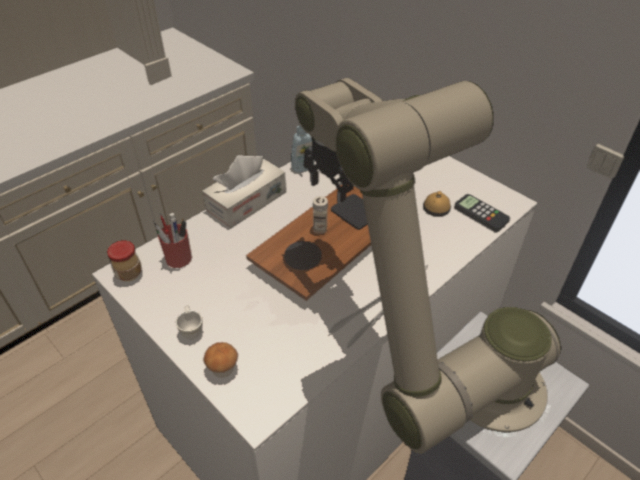

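View pics/wrist0.png

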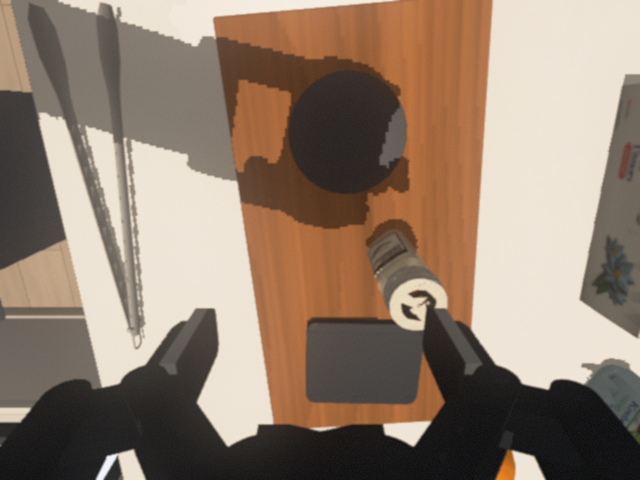

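The wrist picture shows the stand (front edge is its left side, from (215,18) to (272,425)). The oblong board is at (305-422, 318-403), the round one at (348,132), and the spice jar has its base near (390,250). Next I measure them.

```bash
cat > h.py <<'E'
import cv2,numpy as np
def ray(px,z,E,K):
    px=np.atleast_2d(np.asarray(px,float));d=np.c_[(px[:,0]-K[2])/K[0],(px[:,1]-K[3])/K[1],np.ones(len(px))]@E[:3,:3].T
    return E[:3,3]+d*((z-E[2,3])/d[:,2])[:,None]
def cloud(d,E,K):
    v,u=np.mgrid[:d.shape[0],:d.shape[1]]
    return (np.stack([(u-K[2])/K[0]*d,(v-K[3])/K[1]*d,d],-1))@E[:3,:3].T+E[:3,3]
def measure(p,d,E,K,seed,verbose=1):
    hsv=cv2.cvtColor(p,cv2.COLOR_RGB2HSV);P=cloud(d,E,K)
    wood=((hsv[...,1]>110)&(abs(P[...,2]-.05)<.015)&(d>0)).astype(np.uint8)
    # front edge: leftmost wood pixel per row
    pts=[]
    for r in range(20,440,4):
        c=np.flatnonzero(wood[r])
        if len(c)>20 : pts.append((c[0],r))
    w=ray(pts,.05,E,K)[:,:2]
    for _ in range(6):
        vx,vy,x0,y0=cv2.fitLine(w.astype(np.float32),cv2.DIST_HUBER,0,.001,.001).ravel()
        n=np.array([vy,-vx]);n*=np.sign(n[0]);res=(w-[x0,y0])@n;w=w[abs(res)<max(.002,2*res.std())]
    edge=np.array([x0,y0])
    dark=((hsv[...,1]<100)&(hsv[...,2]<110)&(abs(P[...,2]-.06)<.012)&(d>0)).astype(np.uint8)
    dark=cv2.morphologyEx(dark,cv2.MORPH_OPEN,np.ones((5,5)))
    k,l=cv2.connectedComponents(dark);m=(l==l[seed[1],seed[0]]).astype(np.uint8) if l[seed[1],seed[0]] else dark*0
    c=max(cv2.findContours(m,0,1)[0],key=cv2.contourArea).reshape(-1,2)
    wc=ray(c,.06,E,K)[:,:2]
    rect=cv2.minAreaRect((wc*1000).astype(np.float32));box=cv2.boxPoints(rect)
    th_edge=np.degrees(np.arctan2(n[1],n[0]))
    print('edge n angle',th_edge,'pt',edge,'nfit',len(w))
    print('board rect',rect,'dist of corners behind edge mm',np.round((box-edge*1000)@n,1),box.round(1).tolist())
    return n,edge,P,m,box
E
python3 - <<'E'
from h import *
f=np.load('pics/wrist0.npz');p,d,E,K=f['p'],f['d'],f['E'],f['K']
n,e,P,m,box=measure(p,d,E,K,(360,360))
print('board z',np.median(P[m>0][:,2]))
hi=(P[...,2]>.07)&(P[...,2]<.17)&(d>0);hi[:,:330]=0;hi[345:]=0;hi[:,470:]=0;hi[:200]=0
q=P[hi];print('jar',q.min(0),q.max(0)); t=q[q[:,2]>.145];print('top',t.mean(0),t.min(0),t.max(0))
print('px wood corners',ray([[215,18],[272,425],[492,0],[470,420]],.05,E,K).round(3).tolist())
v=p.copy();cv2.drawContours(v,cv2.findContours(m,0,1)[0],-1,(255,0,0),1);cv2.imwrite('pics/m.png',v[:,:,::-1])
E
```

```text
edge n angle 4.3650413 pt [ 0.47880092 -0.01494129] nfit 100
board rect ((594.6698608398438, -161.60520935058594), (103.06340026855469, 118.31261444091797), 89.29534912109375) dist of corners behind edge mm [ 40.9 158.7 167.8  50. ] [[534.9000244140625, -212.39999389648438], [653.2000122070312, -213.89999389648438], [654.5, -110.80000305175781], [536.2000122070312, -109.30000305175781]]
board z 0.060551021230767416
jar [ 0.59172626 -0.06024046  0.07010179] [ 0.63821622 -0.01606364  0.15738243]
top [ 0.61395234 -0.036362    0.15427732] [ 0.59598506 -0.06024046  0.14504147] [ 0.6366116  -0.01950498  0.15738243]
px wood corners [[0.467, 0.155, 0.05], [0.494, -0.255, 0.05], [0.683, 0.167, 0.05], [0.72, -0.247, 0.05]]
```

Call:
step_arm(
  steps=[
    {"xyz":[0,0,0],"turn":[0,0,-1],"gripper":0.2},
    {"xyz":[0,0,0],"turn":[0,0,-1],"gripper":0.2},
    {"xyz":[0,0,0],"turn":[0,0,-1],"gripper":0.2},
    {"xyz":[0,0,0],"turn":[0,0,-1],"gripper":0.2},
    {"xyz":[0,0,0],"turn":[0,0,-1],"gripper":0.2},
    {"xyz":[0,0,0],"turn":[0,0,-1],"gripper":0.2},
    {"xyz":[0,0,0],"turn":[0,0,-1],"gripper":0.2},
    {"xyz":[0,0,0],"turn":[0,0,-1],"gripper":0.2},
    {"xyz":[0,0,0],"turn":[0,0,-1],"gripper":0.2},
    {"xyz":[0,0,0],"turn":[0,0,-1],"gripper":0.2},
    {"xyz":[0,0,0],"turn":[0,0,-1],"gripper":0.2},
    {"xyz":[0,0,0],"turn":[0,0,-1],"gripper":0.2},
    {"xyz":[0,0,0],"turn":[0,0,-1],"gripper":0.2},
    {"xyz":[0,0,0],"turn":[0,0,-1],"gripper":0.2},
    {"xyz":[0,0,0],"turn":[0,0,-1],"gripper":0.2},
    {"xyz":[0,0,0],"turn":[0,0,-1],"gripper":0.2},
    {"xyz":[0,0,0],"turn":[0,0,-1],"gripper":0.2},
    {"xyz":[0,0,0],"turn":[0,0,-1],"gripper":0.2},
    {"xyz":[0,0,0],"turn":[0,0,-1],"gripper":0.2},
    {"xyz":[0,0,0],"turn":[0,0,-0.6],"gripper":0.2},
  ],
)

```text
time_s: 1.82
position: [0.5499, 0.0, 0.2501]
tool_rot: [[-0.001, 1.0, -0.001], [1.0, 0.001, 0.0], [0.0, -0.001, -1.0]]
ft_force: [0.6, -0.6, -0.2]
grip_width: 0.0515
```

Call:
step_arm(
  steps=[
    {"xyz":[0,0,0],"turn":[0,0,-0.96],"gripper":0.2},
    {"xyz":[-0.685,0.48,0],"turn":[0,0,0],"gripper":0.2},
    {"xyz":[-0.685,0.48,0],"turn":[0,0,0],"gripper":0.2},
    {"xyz":[-0.685,0.48,0],"turn":[0,0,0],"gripper":0.2},
    {"xyz":[-0.685,0.48,0],"turn":[0,0,0],"gripper":0.2},
    {"xyz":[-0.685,0.48,0],"turn":[0,0,0],"gripper":0.2},
    {"xyz":[-0.685,0.48,0],"turn":[0,0,0],"gripper":0.2},
    {"xyz":[0,0,0.65],"turn":[0,0,0],"gripper":0.2},
    {"xyz":[0,0,0.65],"turn":[0,0,0],"gripper":0.2},
    {"xyz":[0,0,0.65],"turn":[0,0,0],"gripper":0.2},
    {"xyz":[0,0,0.65],"turn":[0,0,0],"gripper":0.2},
    {"xyz":[0,0,0.65],"turn":[0,0,0],"gripper":0.2},
    {"xyz":[0,0,0],"turn":[0,0,0],"gripper":0.2},
  ],
)

```text
time_s: 2.9
position: [0.6748, -0.1546, 0.1143]
tool_rot: [[-0.074, 0.997, -0.01], [0.997, 0.074, 0.004], [0.005, -0.009, -1.0]]
ft_force: [-0.5, 1.0, -1.3]
grip_width: 0.0513
```

```bash
cat > look.py <<'E'
import sys
from rig import env,cams
from h import *
s=env.observe();print(s['time_s'],s['position'].round(4) if hasattr(s['position'],'round') else s['position'],np.round(s['tool_rot'],3).tolist(),s['ft_force'])
t=sys.argv[1]
for n in ['wrist','side']:
    i=cams.camera_info(n);p,d=cams.get_image(n)
    cv2.imwrite(f'pics/{n}{t}.png',p[:,:,::-1]);np.savez(f'pics/{n}{t}.npz',p=p,d=d,E=i['extrinsics'],K=[i[k] for k in('fx','fy','cx','cy')])
E
python3 look.py 1
```

```text
2.9 [ 0.6748 -0.1546  0.1143] [[-0.074, 0.997, -0.01], [0.997, 0.074, 0.004], [0.005, -0.009, -1.0]] [-0.52883171  1.03489569 -1.25713592]
```

View pics/wrist1.png

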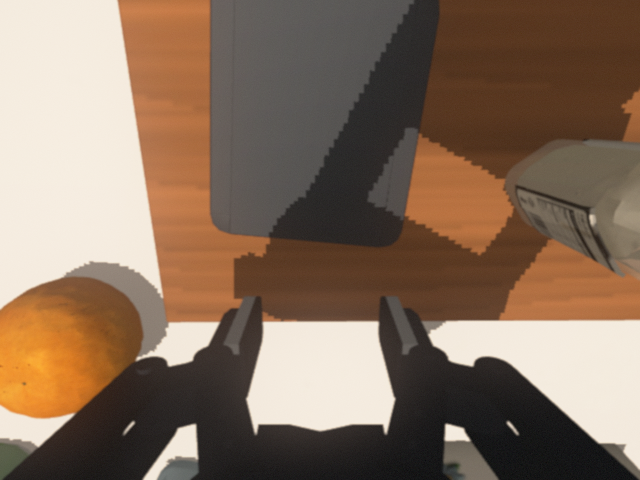

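The picture shows the board's rear end (y≈235) running up out of the frame. The stand's back edge is at y≈321, the jar is on the right, and the fingertips are at (250,298) and (390,298), with the gap behind the board still to be checked.

```bash
python3 - <<'E'
from h import *
f=np.load('pics/wrist1.npz');p,d,E,K=f['p'],f['d'],f['E'],f['K'];P=cloud(d,E,K)
T=np.array([.6748,-.1546]);n=np.array([.997,.074]);t=np.array([-.074,.997])
def nt(w): q=w[:,:2]-T; return (np.c_[q@n,q@t]*1000).round(1).tolist()
print('board back corners',nt(ray([[232,233],[385,245],[212,150],[425,100]],.06,E,K)))
print('stand back edge',nt(ray([[200,321],[350,321]],.05,E,K)))
for x0,x1 in((225,265),(375,415)):
    r=P[294:345,x0:x1].reshape(-1,3);r=r[(r[:,2]>.07)];print('finger',r.min(0),r.max(0),nt(np.array([r.min(0),r.max(0)])))
E
```

```text
board back corners [[-25.6, -46.6], [-18.9, 33.3], [-67.6, -53.1], [-90.2, 48.0]]
stand back edge [[32.2, -72.4], [32.5, 17.0]]
finger [ 0.59456658 -0.19459674  0.09733561] [ 0.68789304 -0.1618365   0.23893063] [[-83.0, -33.9], [12.5, -8.2]]
finger [ 0.59456658 -0.1618365   0.09787089] [ 0.68386473 -0.11789764  0.23893063] [[-80.5, -1.3], [11.8, 35.9]]
```

Call:
step_arm(
  steps=[
    {"xyz":[-0.08,0,0.5],"turn":[0,0,0],"gripper":0.2},
    {"xyz":[0,0,0.2],"turn":[0,0,0],"gripper":0.2},
    {"xyz":[0,0,0],"turn":[0,0,0],"gripper":0.2},
    {"xyz":[0,0,0],"turn":[0,0,0],"gripper":0.2},
    {"xyz":[0,0,0],"turn":[0,0,0],"gripper":0.2},
  ],
)

```text
time_s: 3.42
position: [0.6778, -0.1587, 0.0939]
tool_rot: [[-0.074, 0.997, 0.002], [0.997, 0.074, -0.001], [-0.001, 0.002, -1.0]]
ft_force: [0.1, -0.4, 0.5]
grip_width: 0.0513
```

Call:
step_arm(
  steps=[
    {"xyz":[0,0,0.2],"turn":[0,0,0],"gripper":0.2},
    {"xyz":[0,0,0.2],"turn":[0,0,0],"gripper":0.2},
    {"xyz":[0,0,0.15],"turn":[0,0,0],"gripper":0.2},
    {"xyz":[0,0,0],"turn":[0,0,0],"gripper":0.2},
    {"xyz":[0,0,0],"turn":[0,0,0],"gripper":0.2},
    {"xyz":[0,0,0],"turn":[0,0,0],"gripper":0.2},
  ],
)

```text
time_s: 3.92
position: [0.6774, -0.1587, 0.0704]
tool_rot: [[-0.074, 0.997, 0.0], [0.997, 0.074, -0.0], [-0.0, 0.0, -1.0]]
ft_force: [-0.6, 0.5, 0.3]
grip_width: 0.0516
```

```bash
python3 look.py 2; python3 - <<'E'
from h import *
f=np.load('pics/wrist2.npz');p,d,E,K=f['p'],f['d'],f['E'],f['K'];P=cloud(d,E,K)
for x0,x1 in((225,265),(375,415)):
    r=P[290:345,x0:x1].reshape(-1,3);g=p[290:345,x0:x1].reshape(-1,3).max(1)<90
    r=r[g&(r[:,2]<.2)];print('finger zs',np.percentile(r[:,2],[0,1,3,10]).round(4))
a=cv2.imread('pics/wrist2.png')[150:400,100:540];cv2.imwrite('pics/c2.png',cv2.resize(a,None,fx=1.7,fy=1.7))
E
```

```text
3.9167 [ 0.6774 -0.1587  0.0704] [[-0.074, 0.997, 0.0], [0.997, 0.074, -0.0], [-0.0, 0.0, -1.0]] [-0.60812967  0.45907152  0.26410253]
finger zs [0.0484 0.0495 0.0499 0.0513]
finger zs [0.0487 0.0491 0.0495 0.05  ]
```

View pics/c2.png

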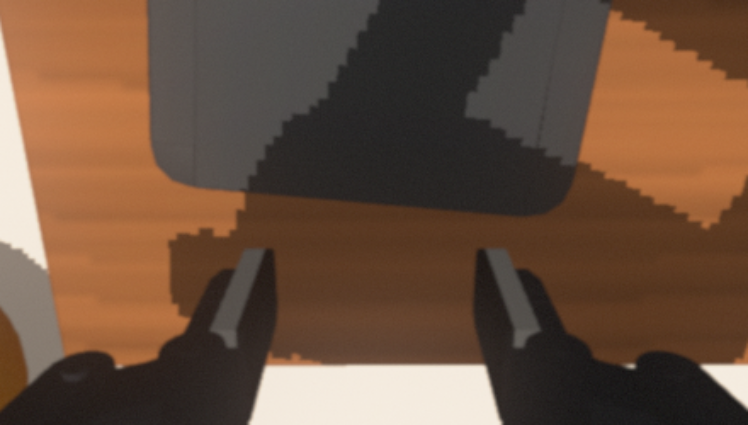

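The crop shows both fingertips behind the board's rear end, on the stand top and clear of everything. The first push goes most of the way.

Call:
step_arm(
  steps=[
    {"xyz":[0,-0.1,0],"turn":[0,0,0],"gripper":0.2},
    {"xyz":[0,-0.1,0],"turn":[0,0,0],"gripper":0.2},
    {"xyz":[0,-0.1,0],"turn":[0,0,0],"gripper":0.2},
    {"xyz":[0,-0.1,0],"turn":[0,0,0],"gripper":0.2},
    {"xyz":[0,-0.1,0],"turn":[0,0,0],"gripper":0.2},
    {"xyz":[0,-0.1,0],"turn":[0,0,0],"gripper":0.2},
    {"xyz":[0,-0.1,0],"turn":[0,0,0],"gripper":0.2},
    {"xyz":[0,-0.1,0],"turn":[0,0,0],"gripper":0.2},
    {"xyz":[0,-0.1,0],"turn":[0,0,0],"gripper":0.2},
    {"xyz":[0,-0.1,0],"turn":[0,0,0],"gripper":0.2},
    {"xyz":[0,-0.1,0],"turn":[0,0,0],"gripper":0.2},
    {"xyz":[0,-0.1,0],"turn":[0,0,0],"gripper":0.2},
    {"xyz":[0,-0.1,0],"turn":[0,0,0],"gripper":0.2},
    {"xyz":[0,-0.1,0],"turn":[0,0,0],"gripper":0.2},
    {"xyz":[0,0,0],"turn":[0,0,0],"gripper":0.2},
  ],
)

```text
time_s: 5.27
position: [0.6206, -0.1628, 0.0703]
tool_rot: [[-0.074, 0.997, -0.001], [0.997, 0.074, 0.0], [0.0, -0.001, -1.0]]
ft_force: [0.5, -0.2, -0.1]
grip_width: 0.0512
```

```bash
python3 look.py 3
```

```text
5.2667 [ 0.6206 -0.1628  0.0703] [[-0.074, 0.997, -0.001], [0.997, 0.074, 0.0], [0.0, -0.001, -1.0]] [ 0.48603851 -0.23580772 -0.07724762]
```

View pics/wrist3.png

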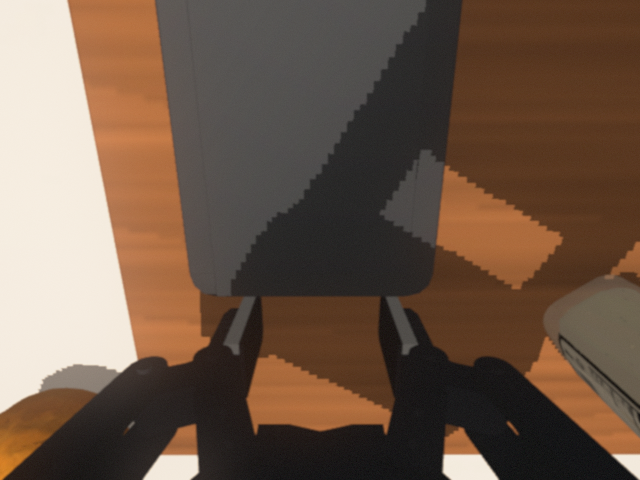

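The board now lies square against both fingertips: its rear end is level at y≈295 and parallel to the stand's back edge at y≈455. I push on and then measure.

Call:
step_arm(
  steps=[
    {"xyz":[0,-0.1,0],"turn":[0,0,0],"gripper":0.2},
    {"xyz":[0,-0.1,0],"turn":[0,0,0],"gripper":0.2},
    {"xyz":[0,-0.1,0],"turn":[0,0,0],"gripper":0.2},
    {"xyz":[0,-0.1,0],"turn":[0,0,0],"gripper":0.2},
    {"xyz":[0,-0.1,0],"turn":[0,0,0],"gripper":0.2},
    {"xyz":[0,-0.1,0],"turn":[0,0,0],"gripper":0.2},
    {"xyz":[0,-0.1,0],"turn":[0,0,0],"gripper":0.2},
    {"xyz":[0,-0.1,0],"turn":[0,0,0],"gripper":0.2},
    {"xyz":[0,0,0],"turn":[0,0,0],"gripper":0.2},
    {"xyz":[0,0,0],"turn":[0,0,0],"gripper":0.2},
  ],
)

```text
time_s: 6.2
position: [0.5893, -0.1652, 0.0704]
tool_rot: [[-0.074, 0.997, -0.0], [0.997, 0.074, 0.0], [0.0, -0.0, -1.0]]
ft_force: [-0.6, -0.4, -0.4]
grip_width: 0.0515
```

```bash
python3 look.py 4; python3 - <<'E'
from h import *
f=np.load('pics/wrist3.npz');p,d,E,K=f['p'],f['d'],f['E'],f['K']
w=ray([[230,295],[400,295]],.06,E,K);b=ray([[200,454],[480,454]],.05,E,K)
print(w,b); n=np.array([.997,.074])
print('back end to stand back edge mm',(b[:,:2].mean(0)-w[:,:2].mean(0))@n*1000)
E
```

```text
6.2 [ 0.5893 -0.1652  0.0704] [[-0.074, 0.997, -0.0], [0.997, 0.074, 0.0], [0.0, -0.0, -1.0]] [-0.6111325  -0.42565096 -0.37985711]
[[ 0.61142001 -0.2020336   0.06      ]
 [ 0.6062022  -0.13163754  0.06      ]] [[ 0.71177995 -0.22083568  0.05      ]
 [ 0.70071821 -0.0733351   0.05      ]]
back end to stand back edge mm 98.60717508502754
```

View pics/side4.png

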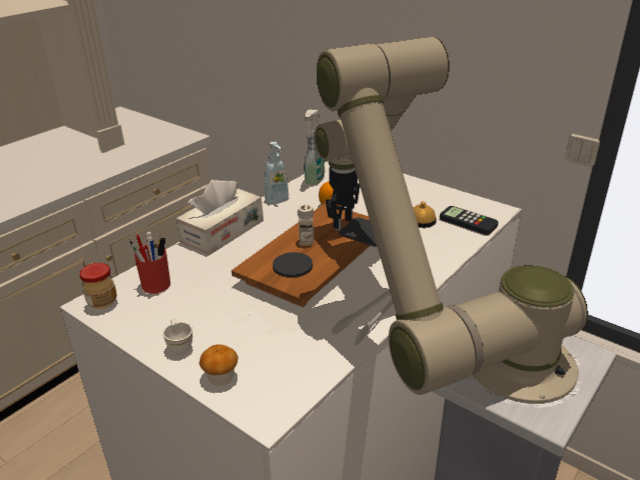

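From the side view, the board pokes out past the front edge with the round board and jar untouched. The estimates give about 31 mm of overhang, so I push 9 mm more, back off, rise and look.

Call:
step_arm(
  steps=[
    {"xyz":[0,-0.08,0],"turn":[0,0,0],"gripper":0.2},
    {"xyz":[0,-0.08,0],"turn":[0,0,0],"gripper":0.2},
    {"xyz":[0,-0.065,0],"turn":[0,0,0],"gripper":0.2},
    {"xyz":[0,0,0],"turn":[0,0,0],"gripper":0.2},
    {"xyz":[0,0,0],"turn":[0,0,0],"gripper":0.2},
    {"xyz":[0,0.2,0],"turn":[0,0,0],"gripper":0.2},
    {"xyz":[0,0.3,0],"turn":[0,0,0],"gripper":0.2},
    {"xyz":[0,0,-0.6],"turn":[0,0,0],"gripper":0.2},
    {"xyz":[0,0,-0.8],"turn":[0,0,0],"gripper":0.2},
    {"xyz":[0,0,-0.8],"turn":[0,0,0],"gripper":0.2},
    {"xyz":[0,0,-0.8],"turn":[0,0,0],"gripper":0.2},
    {"xyz":[0,0,-0.8],"turn":[0,0,0],"gripper":0.2},
    {"xyz":[0,0,-0.7],"turn":[0,0,0],"gripper":0.2},
    {"xyz":[0,0,0],"turn":[0,0,0],"gripper":0.2},
    {"xyz":[0,0,0],"turn":[0,0,0],"gripper":0.2},
    {"xyz":[0,0,0],"turn":[0,0,0],"gripper":0.2},
  ],
)

```text
time_s: 7.63
position: [0.6004, -0.1641, 0.2493]
tool_rot: [[-0.074, 0.997, -0.001], [0.997, 0.074, 0.001], [0.001, -0.001, -1.0]]
ft_force: [0.5, 0.2, -0.3]
grip_width: 0.051
```

```bash
python3 look.py 5
```

```text
7.6333 [ 0.6004 -0.1641  0.2493] [[-0.074, 0.997, -0.001], [0.997, 0.074, 0.001], [0.001, -0.001, -1.0]] [ 0.48945099  0.16407431 -0.33403802]
```

View pics/wrist5.png

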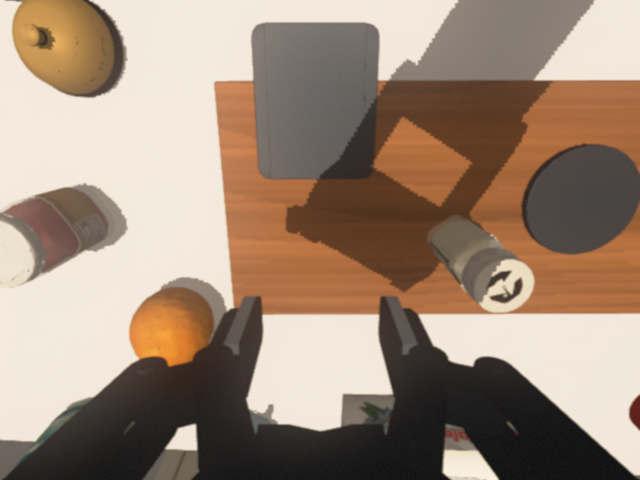

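This view shows the whole board (rows 22-179) with its front end past the stand's front edge (row 81), which it looks parallel to. Now I measure it.

```bash
python3 - <<'E'
from h import *
f=np.load('pics/wrist5.npz');p,d,E,K=f['p'],f['d'],f['E'],f['K']
hsv=cv2.cvtColor(p,cv2.COLOR_RGB2HSV).astype(int);g=p.mean(2)
def fit(pts,z):
    w=ray(pts,z,E,K)[:,:2]
    for _ in range(4):
        vx,vy,x,y=cv2.fitLine(w.astype(np.float32),cv2.DIST_HUBER,0,.001,.001).ravel();n=np.array([vy,-vx]);n=n*np.sign(n[0])
        r=(w-[x,y])@n;w=w[abs(r)<.0025]
    print(np.degrees(np.arctan2(n[1],n[0])).round(2),len(w),np.abs(r).max().round(4));return n,np.array([x,y])
wood=hsv[...,1]>100
edge=lambda col,a,b,s:a+np.argmax(s*np.diff(g[a:b,col]))+.5
fe=fit([(c,60+np.argmax(wood[60:110,c])-.5) for c in list(range(222,246,2))+list(range(530,638,4))],.05)
be=fit([(c,280+np.flatnonzero(wood[280:330,c])[-1]+.5) for c in range(265,375,4)],.05)
bf=fit([(c,edge(c,10,40,-1)) for c in range(268,366,3)],.06)
bb=fit([(c,165+np.argmax(wood[165:195,c])-.5) for c in range(272,362,3)],.06)
n=be[0]
for k,v in dict(front=fe,back=be,bfront=bf,bback=bb).items(): print(k,v[1],((v[1]-fe[1])@n*1000).round(1))
E
```

```text
4.36 39 0.0007
4.24 28 0.0
3.64 33 0.0008
4.22 30 0.0009
front [ 0.48157933 -0.06340238] 0.0
back [ 0.70698786 -0.15902403] 217.7
bfront [ 0.44985205 -0.1832223 ] -40.5
bback [ 0.5693081 -0.1792101] 78.9
```

```bash
python3 -c "
from rig import order;print(order.close_job())"
```

```text
the job is handed in; nothing more can be done
None
```

I pushed the oblong board squarely toward the robot with two part-open fingertips against its back end, then backed off, raised the arm to 0.25 m and handed the job in at about 7.7 s.

- **Overhang:** the last overhead wrist picture puts the board's front end 40.5 mm past the stand's front edge.
- **Parallel:** the board's front end reads 0.7° off the front edge and its back end 0.1° off. The two readings differ slightly, so the true angle is somewhere in that range.
- **Accuracy:** the same picture measures the stand as 217.7 mm deep against its true 220 mm, so trust these lengths to about 2 mm.
- **Forces:** the wrist force readings, taken at the end of each move, stayed around 1–2 N.
- **Everything else:** the round board and spice jar look undisturbed in the pictures. I did not measure whether they moved.

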